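Raise the press guard and feed the die under the height bar

ROBOT

A 6-joint arm with a two-finger parallel gripper is mounted at the origin on the work surface. World frame = base frame: x ahead of the robot, y to its left, z up, the work surface at z = 0. Lengths are in m, angles in degrees, forces in N, time in s.
With the tool pointing down it reaches from about 0.25 to 0.725 m from the base axis. Payload 9.7 kg.
Tool frame: the origin (TCP) lies at the very end of the fingers, on their centre line; the grasp point (between the pads) lies 19 mm behind it; y points along the fingers, x is the direction in which the jaws open and shut, and the axes are right-handed (so a half turn about y gives the same grasp; the last joint's range is limited). The gripper opens to 85 mm and grips with 20 to 120 N. Pads are 22 mm wide; open, the fingers measure 114 mm over their backs; the gripper's body (76 mm by 85 mm) begins 54 mm behind the grasp point. The pads swing forward as they close: fully open they stand 13 mm farther back than shut.
Start: joints at [67.151, 4.979, 10.078, 95.1, 0, 90], TCP at [0.214, 0.507, 0.231] pointing down, gripper open.
Joint ranges: [-179.16, 179.16], [-48.56, 103.87], [-65.8, 70.77], [-126.05, 130.52], [-82.76, 87.17], [-180, 180]. Speed limits (degrees/s): [127.2, 127.2, 147.25, 180, 180, 180].

INTERFACE

Orientations are given as [roll, pitch, yaw] about the fixed x, y, z axes, in that order (R = Rz(yaw) Ry(pitch) Rx(roll)).
In Python, from workcell import bot gives the robot as it stands.
- The arm moves only by the shell command python3 -m jog 'ROWS' [FORCE]. ROWS is JSON, a list of rows, each a list of 7 numbers: the closure, from 0 (fully open) to 1 (shut), then the shift along the world's x, y, z in units of 25 mm (1.0 is 25 mm), then the turn, a rotation vector about the world's x, y, z in units of 5 degrees (1.0 is 5 degrees). A call has 1 to 5 rows; each row is the pose to reach, as a shift and turn from the pose commanded when the call began; what a row does not reach only later rows make up. A row lasts 1/10 s, in which the tool goes at most 50 mm and 8.59 degrees, less where a joint would pass 70% of its speed; a pose out of reach is approached as far as the arm can. A call with a gripper value outside its range is refused whole. The fingers move at their own pace and stop on an object; FORCE is the grip in N (left out, the last holds). Time passes only in rows, so rows that repeat a pose let the fingers close. It gives the time, the measured TCP pose, the force and the opening at its end, in the units of the state.
- bot.get_obs(): the state, without advancing time (a new reading comes with each control period).
- bot.camera(name): name is "scene" or "side" or "wrist"; returns (picture, depth): 480x640x3 uint8, red, green, blue; 480x640 float32, m along the optical axis (not along the pixel's ray), 0 where there is no reading.
- bot.camera_model(name): a dict with "fx", "fy", "cx", "cy" (pixels), "k1" (the pictures are not rectified: a ray, as slopes to the right and down, at radius r is drawn at 1 + k1 r^2 times it, then the intrinsics apply), "rvec" (rotation vector, rad) and "tvec" (3), from world to camera coordinates, as OpenCV has them; the wrist camera has in their place "tool_from_camera" (4x4, takes a point from camera to tool coordinates, whose origin is the TCP and whose axes are the tool frame's). Camera axes: x right, y down, z forward; pixel columns grow to the right and rows downward; lengths in m; the calibration is good to about 2 mm. A picture is of the moment at which its call begins: read the wrist's pose just before it. camera_model takes no time and is no camera call.
- bot.job_done(): hands the job in, once; it reports no verdict.
Trained networks look in the newest picture that a camera, given by its name, has taken for a name from the list of things; names that differ only in an ending like _2 or _b are one class to them, and where a whole thing is asked for, a point or a joint stands for the part that bears it (a point fixed in the world has none). Each returns a list of dicts, best first, with "conf" (0 to 1); they miss things now and then, are a little off and sometimes report something else, mostly with a low value. They report only what shows in the picture. A call takes as long as a camera call.
- bot.regions_of(camera, label): "pixels" (480x640 bool, what is visible of it) and "point" ([row, column] in pixels, amid what is visible of it).
The state is a dict: "time": time; "q": joint angles; "qd": joint speeds; "joint_efforts": joint torques, N m; "ee_pos": TCP position; "tcp_rot": TCP orientation; "wrist_force": force on the tool from outside, world axes, zero at the start; "torque": the same for the moment, N m; "opening": finger opening in m.
Only numpy, scipy, OpenCV 4.12 (cv2) and the standard library are available. Lean on these libraries where they do the work, as an engineer would, in place of code of your own. Each camera call takes 0.05 s, during which the arm holds its last target. There are 200 camera calls.

TASK

Lift the drop guard of the specimen press, hook its cross rod into the notches of the blue guide plates and leave it hanging there. Then slide the die board, kept flat on the bed, in under the yellow height bar to check that the die clears it without knocking it, and on until the board is fully home against the end stops below the press head. Leave the other things on the bench as they are.

Things in the scene. Friction and masses are not known exactly. Their poses are not given: they have to be found in the camera images.
- press: Four-column specimen-cutting press fixed to the bench, 300 mm high. Origin on the bench below the closed guard's middle; x = feed direction (infeed table, guard, height bar, press head), y across, z up. In its frame (mm): bed and infeed table top z 20; aluminium infeed table x -345 to -50, y +-155; press head, columns and cylinder x 85 to 265, y +-135, up to z 300.
- end_stop (a point): Middle of the two end stops' face on the bed below the press head, 239 mm along the press's x, 35 mm above the bench; axes as the press. Two steel guide rails on the bed, 118 mm apart and 10 mm high, lead to it from press x = -20 mm, with lead-ins that flare to 150 mm apart at x = -85 mm.
- height_bar: Fixed yellow bar across the mouth of the press, same origin and axes as press. Bar 12 x 190 x 20 mm, at x 35 mm; its underside is 75 mm above the bench, 55 mm above the bed.
- guide_plates: Two fixed blue plates that guide the guard; same origin and axes as press: at y +-105 mm, 8 mm thick, x -50 to 22 mm, up to z 230 mm. Each has an upright slot at x 0 that at its top turns over a lip into a notch on the infeed side (press -x); the guard's rod runs in the slots.
- guard_grip (a point): Grip point on the drop guard's black knob (round upright stem 24 mm thick, 45 mm tall; head 34 mm wide from 15 to 23 mm above this point), axes as the press. Guard down: 150 mm above the bench. The knob stands on the middle of the guard's 10 mm steel cross rod, whose centre is 35 mm lower and whose ends run in both guide plates. The guard weighs 0.6 kg and falls when let go.
- guard (a joint): Height of the guard above its closed position (m), 0 to 0.098. The rod passes over the lips from slot to notch between 0.080 and 0.098; hooked in the notches it rests at 0.068 (the panel's lower edge is then 93 mm above the bench).
- guard_shift (a joint): Shift of the guard along press x (m). In the upright slot -0.002 to 0.002; hooked in the notches -0.021 to -0.031, middle -0.026.
- shuttle: The die board: green board 200 x 110 x 12 mm with an aluminium die (120 x 80 mm) fixed on it, 50 mm high in all, about 0.75 kg, loose on the infeed table. Origin under the middle of the board; x towards its front (fed first), y across, z up. A two-rod push frame with a grip post stands out behind. Fully home its origin is at 139 mm along the press's x, in line with the press.
- shuttle_front (a point): Middle of the lower front edge of the die board, 100 mm ahead of the board's origin, on the bed.
- shuttle_handle (a point): Grip point on the die board's black grip post (upright, 22 x 22 mm square, top 20 mm above this point), axes as the board: 265 mm behind the board's origin, 52 mm above its underside. The post stands on the end of a frame of two 8 mm rods, 20 mm above the board's underside. Pressing down on it by more than about 4 N lifts the board's front.
- screwdriver: Screwdriver lying on the infeed table, about 160 mm long. To be left alone.
- brush: Cleaning brush lying on the infeed table, about 150 mm long. To be left alone.
- spare_die: Spare taller die, 100 x 60 x 62 mm, on the bench. To be left alone.
- bottle: White bottle with blue cap, 64 mm across, 160 mm high. To be left alone.
- jar: Brown glass jar, 70 mm across, 75 mm high. To be left alone.
- weight: Steel balance weight, 44 mm across, 72 mm high. To be left alone.

How it is judged:
By the outcome, as a careful person would: the job done as asked, in the order asked, and still so for the second after the job is handed in, with the robot touching nothing.
It also fails if it takes over 59 s, if anything falls off the work surface, if the arm or the gripper's body presses on something with over 40 N, if the wrist force passes 120 N, or if a joint passes its speed limit or range.

## Working session

There is one attempt and no reset: what is moved stays moved. The work goes in short steps, Python scripts to look and compute and a shell command to move; the robot and the scene stay as the last step left them, time stands still between calls to the robot, and variables do not carry over. Pictures are saved under pics/ and viewed, about 8 in all and at most 12, crops included, and the job is handed in when it is done.

```bash
mkdir -p pics; ls
cat > h.py <<'E'
import numpy as np, cv2
from workcell import bot
from scipy.spatial.transform import Rotation as R
def cam(name):
    o=bot.get_obs(); im,d=bot.camera(name); m=bot.camera_model(name)
    if name=="wrist":
        T=np.eye(4); T[:3,:3]=R.from_euler('xyz',o['tcp_rot'],degrees=True).as_matrix(); T[:3,3]=o['ee_pos']
        T=T@np.array(m['tool_from_camera'])
    else:
        T=np.eye(4); T[:3,:3]=cv2.Rodrigues(np.array(m['rvec'],float))[0]; T[:3,3]=m['tvec']; T=np.linalg.inv(T)
    return im,d,m,T
def cloud(d,m,T):
    K=np.array([[m['fx'],0,m['cx']],[0,m['fy'],m['cy']],[0,0,1]],float)
    v,u=np.mgrid[0:480,0:640]
    p=cv2.undistortPoints(np.stack([u,v],-1).reshape(-1,1,2).astype(float),K,np.array([m['k1'],0,0,0],float)).reshape(480,640,2)
    P=np.dstack([p*d[...,None],d])
    W=P@T[:3,:3].T+T[:3,3]; W[d<=0]=np.nan
    return W
def save(n,im): cv2.imwrite(f'pics/{n}.png',im[...,::-1])
E
python3 - <<'E'
from h import *
o=bot.get_obs(); print({k:np.round(v,3) for k,v in o.items()})
ims=[]
for c in ('scene','side'):
    im,d,m,T=cam(c); W=cloud(d,m,T); np.savez(f'{c}.npz',im=im,W=W); save(c,im)
    print(c,T[:3,3].round(3))
    for l in ('press','height_bar','guide_plates','guard','guard_grip','shuttle','shuttle_handle','screwdriver','brush','spare_die','bottle','jar','weight'):
        for r in bot.regions_of(c,l)[:2]:
            P=W[r['pixels']]; P=P[~np.isnan(P[:,0])]
            if len(P): print(l,round(r['conf'],2),np.array(r['point']).astype(int),'med',np.median(P,0).round(3),'lo',np.percentile(P,2,axis=0).round(3),'hi',np.percentile(P,98,axis=0).round(3),len(P))
E
```

```text
pics
{'time': np.float64(0.0), 'q': array([ 6.7152e+01,  5.0100e+00,  1.0034e+01,  9.5099e+01, -1.0000e-03,
        8.9999e+01]), 'qd': array([-0.039, -0.003,  0.003, -0.031, -0.045,  0.014]), 'joint_efforts': array([ 1.0000e-03, -5.2039e+01,  4.6480e+01,  1.6000e-02, -0.0000e+00,
       -0.0000e+00]), 'ee_pos': array([0.213, 0.507, 0.231]), 'tcp_rot': array([-9.0001e+01,  7.5000e-02,  6.7153e+01]), 'wrist_force': array([ 0.533, -0.581,  0.339]), 'torque': array([ 0.048,  0.004, -0.001]), 'opening': np.float64(0.085)}
scene [1.015 0.648 1.043]
press 0.64 [168 282] med [ 0.527 -0.185  0.047] lo [ 0.357 -0.42   0.008] hi [0.642 0.156 0.296] 24780
height_bar 0.47 [156 280] med [ 0.5   -0.22   0.096] lo [ 0.412 -0.296  0.023] hi [ 0.544 -0.213  0.101] 157
height_bar 0.45 [167 290] med [ 0.492 -0.184  0.085] lo [ 0.401 -0.199  0.026] hi [ 0.569 -0.175  0.173] 1950
guide_plates 0.85 [160 263] med [ 0.596 -0.164  0.131] lo [ 0.371 -0.216  0.016] hi [ 0.619 -0.134  0.231] 2411
guide_plates 0.58 [167 293] med [ 0.493 -0.184  0.083] lo [ 0.403 -0.191  0.031] hi [ 0.566 -0.175  0.173] 1817
guar
[... 2834 characters left out ...]

brush 0.58 [269 329] med [0.621 0.05  0.043] lo [ 0.608 -0.013  0.03 ] hi [0.631 0.096 0.049] 281
spare_die 0.83 [341 355] med [ 0.789 -0.102  0.062] lo [ 0.737 -0.127  0.005] hi [ 0.835 -0.063  0.066] 1328
bottle 0.78 [219 411] med [0.723 0.297 0.09 ] lo [0.691 0.284 0.009] hi [0.746 0.325 0.16 ] 856
jar 0.67 [218 410] med [0.723 0.297 0.087] lo [0.689 0.284 0.007] hi [0.746 0.326 0.16 ] 873
jar 0.65 [157 381] med [0.51  0.513 0.052] lo [0.476 0.498 0.005] hi [0.536 0.556 0.077] 514
weight 0.75 [341 353] med [ 0.787 -0.102  0.062] lo [ 0.735 -0.127  0.004] hi [ 0.835 -0.063  0.066] 1338
weight 0.69 [377 304] med [ 0.749 -0.238  0.048] lo [ 0.713 -0.253  0.   ] hi [ 0.764 -0.206  0.073] 385
```

View pics/scene.png

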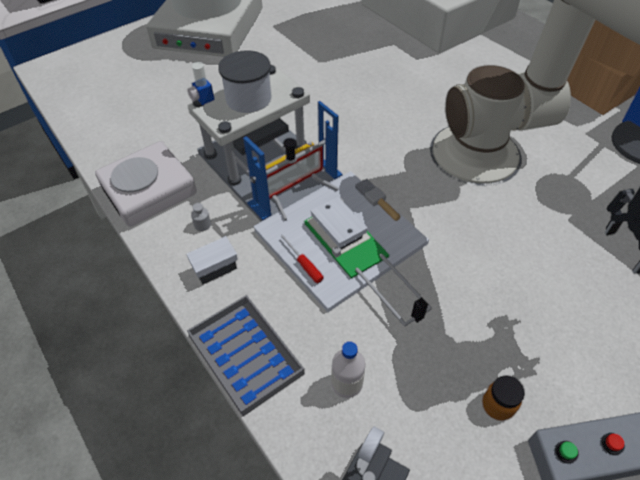

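View pics/side.png

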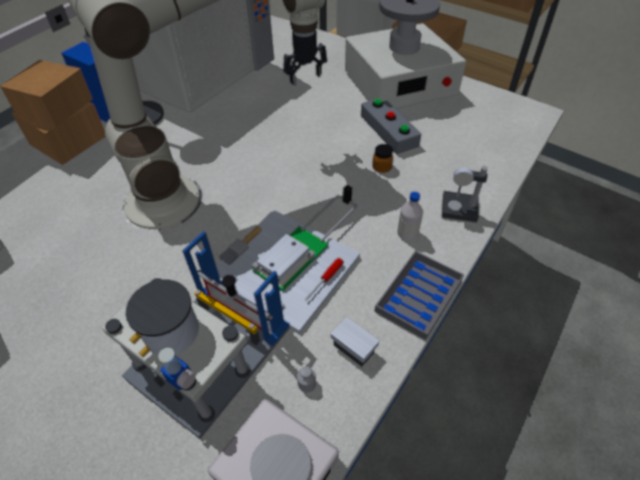

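Run:
```python
from h import *
P=[];C=[]
for c in ('scene','side'):
    z=np.load(c+'.npz'); W=z['W'].reshape(-1,3); ok=~np.isnan(W[:,0]); P.append(W[ok]); C.append(z['im'].reshape(-1,3)[ok].astype(int))
def rep(n,f,rect=True):
    for i,c in enumerate(('scene','side')):
        p=P[i][f(P[i],C[i])]
        if len(p)<5: print(n,c,len(p)); continue
        r=cv2.minAreaRect((p[:,:2]*1000).astype(np.float32))
        print(n,c,len(p),'mean',p.mean(0).round(4),'lo',p.min(0).round(3),'hi',p.max(0).round(3),'rect c',np.round(r[0],1),'sz',np.round(r[1],1),'ang',round(r[2],2))
x=lambda p:p[:,0]; y=lambda p:p[:,1]; Z=lambda p:p[:,2]
blue=lambda c:(c[:,2]>c[:,0]+40)&(c[:,2]>c[:,1]+20)
reg=lambda p:(x(p)>.3)&(x(p)<.7)&(y(p)<-.1)&(y(p)>-.26)
rep('plateR',lambda p,c:blue(c)&reg(p)&(Z(p)>.17)&(x(p)>.5))
rep('plateL',lambda p,c:blue(c)&reg(p)&(Z(p)>.17)&(x(p)<.5))
rep('plateRtop',lambda p,c:blue(c)&reg(p)&(Z(p)>.226)&(x(p)>.5))
rep('plateLtop',lambda p,c:blue(c)&reg(p)&(Z(p)>.226)&(x(p)<.5))
dark=lambda c:c.max(1)<60
rep('knobtop',lambda p,c:reg(p)&dark(c)&(Z(p)>.168)&(abs(x(p)-.49)<.06)&(y(p)>-.24))
rep('knob',lambda p,c:reg(p)&dark(c)&(Z(p)>.13)&(Z(p)<.16)&(abs(x(p)-.49)<.05)&(y(p)>-.23))
s=lambda p:(x(p)>.3)&(x(p)<.7)&(y(p)>-.1)&(y(p)<.4)
rep('dietop',lambda p,c:s(p)&(Z(p)>.064)&(Z(p)<.076)&(y(p)<.2))
rep('post',lambda p,c:s(p)&dark(c)&(Z(p)>.05)&(y(p)>.2))
rep('posttop',lambda p,c:s(p)&dark(c)&(Z(p)>.087)&(y(p)>.2))
green=lambda c:(c[:,1]>c[:,0]+40)&(c[:,1]>c[:,2]+30)
rep('green',lambda p,c:s(p)&green(c)&(Z(p)>.027)&(Z(p)<.036))
rep('table',lambda p,c:(x(p)>.25)&(x(p)<.72)&(y(p)>-.12)&(y(p)<.25)&(abs(Z(p)-.02)<.004))
```

```text
plateR scene 337 mean [ 0.6017 -0.1663  0.2054] lo [ 0.595 -0.208  0.17 ] hi [ 0.607 -0.133  0.234] rect c [ 601.2 -170.5] sz [11.1 74.9] ang 0.63
plateR side 339 mean [ 0.602  -0.1719  0.2081] lo [ 0.594 -0.208  0.17 ] hi [ 0.606 -0.137  0.235] rect c [ 599.8 -172.6] sz [11.3 72. ] ang 0.99
plateL scene 292 mean [ 0.392  -0.1697  0.2047] lo [ 0.385 -0.209  0.17 ] hi [ 0.397 -0.135  0.235] rect c [ 390.9 -171.9] sz [12.1 73.9] ang 0.23
plateL side 314 mean [ 0.3929 -0.1744  0.2078] lo [ 0.385 -0.211  0.171] hi [ 0.399 -0.14   0.235] rect c [ 392.2 -175.4] sz [71.5 14.4] ang 89.65
plateRtop scene 102 mean [ 0.6012 -0.1691  0.2298] lo [ 0.596 -0.208  0.226] hi [ 0.606 -0.134  0.234] rect c [ 600.8 -171.1] sz [10.2 73.6] ang 0.36
plateRtop side 130 mean [ 0.6009 -0.1735  0.2301] lo [ 0.594 -0.207  0.226] hi [ 0.605 -0.137  0.235] rect c [ 600.  -171.9] sz [70.9 10.5] ang 89.12
plateLtop scene 87 mean [ 0.391  -0.1713  0.2299] lo [ 0.385 -0.209  0.226] hi [ 0.395 -0.136  0.235] rect c [ 390.1 -172.4] sz [10.4 73.1] ang 0.39
plateLtop side 109 mean [ 0.3918 -0.1755  0.2302] lo [ 0.385 -0.
[... 1357 characters left out ...]
22
posttop side 34 mean [0.5132 0.2966 0.0913] lo [0.504 0.286 0.087] hi [0.522 0.309 0.096] rect c [512.8 297.7] sz [16.7 23.1] ang 5.47
green scene 1063 mean [0.5066 0.0923 0.0327] lo [ 0.442 -0.062  0.027] hi [0.557 0.139 0.036] rect c [496.9  38.9] sz [196.6 110.6] ang 87.01
green side 487 mean [0.5117 0.0852 0.0323] lo [ 0.45  -0.068  0.027] hi [0.556 0.136 0.036] rect c [500.3  34. ] sz [201.8 105.3] ang 87.96
table scene 6510 mean [0.507  0.0315 0.0209] lo [ 0.332 -0.12   0.016] hi [0.65  0.164 0.024] rect c [490.3  19.3] sz [315.2 283.3] ang 0.99
table side 4808 mean [0.5098 0.0093 0.0205] lo [ 0.332 -0.12   0.016] hi [0.65  0.162 0.024] rect c [491.   18.7] sz [314.3 282.2] ang 0.97
```

Scene view: guard knob at about (row 150, col 290), die board at (235, 345) with its post at (310, 420). The lane between brush and screwdriver is free. Side view agrees. The press yaw comes out at about -89.1°, its origin at about (0.495, -0.187). I'm moving above the knob, jaws across the press.

```bash
python3 -m jog '[[0,0.57,-1.4,0.1,0,0,-0.66],[0,1.13,-2.8,0.2,0,0,-1.32],[0,1.7,-4.2,0.3,0,0,-1.98],[0,2.27,-5.6,0.4,0,0,-2.64],[0,2.83,-6.94,0.5,0,0,-3.3]]' 40
python3 -m jog '[[0,0.57,-1.4,0.1,0,0,-0.66],[0,1.13,-2.8,0.2,0,0,-1.32],[0,1.7,-4.2,0.3,0,0,-1.98],[0,2.27,-5.6,0.4,0,0,-2.64],[0,2.83,-6.94,0.5,0,0,-3.3]]'
python3 -m jog '[[0,0.57,-1.4,0.1,0,0,-0.66],[0,1.13,-2.8,0.2,0,0,-1.32],[0,1.7,-4.2,0.3,0,0,-1.98],[0,2.27,-5.6,0.4,0,0,-2.64],[0,2.83,-6.94,0.5,0,0,-3.3]]'
```

```text
time: 1.9
ee_pos: [0.2846, 0.3319, 0.244]
tcp_rot: [-90.0, -0.0, 50.5]
wrist_force: [0.3, -0.4, -0.2]
opening: 0.0857
time: 2.4
ee_pos: [0.3553, 0.1583, 0.2566]
tcp_rot: [-90.0, -0.0, 34.0]
wrist_force: [1.4, -0.1, -0.0]
opening: 0.0855
time: 2.9
ee_pos: [0.4261, -0.0154, 0.2691]
tcp_rot: [-90.0, -0.0, 17.5]
wrist_force: [0.0, 0.5, 0.0]
opening: 0.0854
```

```bash
python3 -m jog '[[0,0.57,-1.4,0,0,0,-0.66],[0,1.13,-2.8,0,0,0,-1.32],[0,1.7,-4.2,0,0,0,-1.98],[0,2.27,-5.6,0,0,0,-2.64],[0,2.82,-6.86,0,0,0,-3.32]]'
python3 - <<'E'
from h import *
im,d,m,T=cam('wrist'); W=cloud(d,m,T); save('w1',im)
print(T.round(3))
for l in('guard_grip','guide_plates'):
  for r in bot.regions_of('wrist',l)[:2]:
    P=W[r['pixels']];P=P[~np.isnan(P[:,0])]; 
    if len(P): print(l,r['conf'],r['point'],len(P),np.percentile(P,2,axis=0).round(3),np.percentile(P,98,axis=0).round(3))
c=im.max(2)<60
k=(W[...,2]>.168)&(W[...,2]<.18)&(abs(W[...,0]-.497)<.03)&(abs(W[...,1]+.187)<.03)
p=W[k]; print(len(p)); 
if len(p)>5: print(cv2.minEnclosingCircle((p[:,:2]*1000).astype(np.float32)),p.mean(0))
E
```

```text
time: 3.4
ee_pos: [0.4967, -0.187, 0.2688]
tcp_rot: [-90.0, -0.0, 0.9]
wrist_force: [0.6, 0.4, -0.2]
opening: 0.0854
[[ 1.     0.014  0.005  0.496]
 [ 0.014 -0.965 -0.262 -0.121]
 [ 0.001  0.262 -0.965  0.411]
 [ 0.     0.     0.     1.   ]]
guard_grip 0.76 [212.8, 314.3] 8137 [ 0.394 -0.198  0.029] [ 0.598 -0.173  0.174]
guide_plates 0.81 [201.8, 212.5] 20365 [ 0.387 -0.207  0.029] [ 0.604 -0.135  0.231]
1873
((496.1604309082031, -185.74082946777344), 16.958826065063477) [ 0.49614396 -0.18500836  0.17274532]
```

View pics/w1.png

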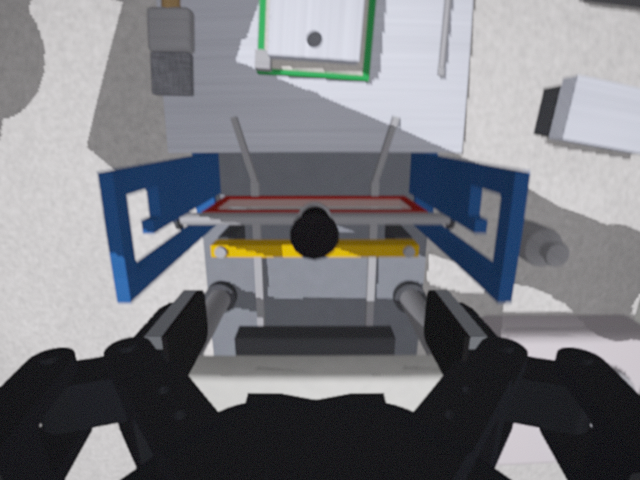

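Wrist view: knob head at (row 232, col 315), with the jaws symmetric about it and well inside the blue plates. The slot turns to the infeed side at the top, as described. I'm descending and gripping.

```bash
python3 -m jog '[[0,-0.01,0.01,-1,0,0,0],[0,-0.02,0.03,-2.2,0,0,0],[0,-0.02,0.04,-3.4,0,0,0],[0,-0.02,0.04,-4.6,0,0,0],[0,-0.02,0.04,-5.5,0,0,0]]'
python3 -m jog '[[0.3,0,0,0,0,0,0],[0.5,0,0,0,0,0,0],[1,0,0,0,0,0,0],[1,0,0,0,0,0,0],[1,0,0,0,0,0,0]]' 50
python3 -m jog '[[1,0,0,0,0,0,0],[1,0,0,0,0,0,0],[1,0,0,0.05,0,0,0],[1,0,0,0.1,0,0,0],[1,0,0,0.2,0,0,0]]'
```

```text
time: 4.05
ee_pos: [0.4951, -0.1829, 0.1298]
tcp_rot: [-90.0, 0.0, 1.1]
wrist_force: [0.2, -0.4, -0.5]
opening: 0.0855
time: 4.55
ee_pos: [0.4954, -0.1844, 0.1333]
tcp_rot: [-90.1, -0.0, 1.0]
wrist_force: [-8.7, -0.4, 8.5]
opening: 0.0321
time: 5.05
ee_pos: [0.4953, -0.1841, 0.1359]
tcp_rot: [-90.0, 0.1, 1.0]
wrist_force: [-3.6, -0.1, -6.1]
opening: 0.0321
```

Run:
```python
from h import *
im,d,m,T=cam('wrist'); save('w2',im); print(bot.get_obs()['opening'],bot.get_obs()['wrist_force'])
im,d,m,T=cam('side'); im=cv2.resize(im[220:350,150:310],None,fx=3,fy=3,interpolation=cv2.INTER_CUBIC)
w=cv2.imread('pics/w2.png')[...,::-1][100:480,120:520]
b=np.zeros((390,880,3),np.uint8); b[:380,:400]=w; b[:390,400:]=im
save('c2',cv2.resize(b,(800,355)))
```

```text
0.032315237410401806 [-5.75930459  0.12516094 -4.85652805]
```

View pics/c2.png

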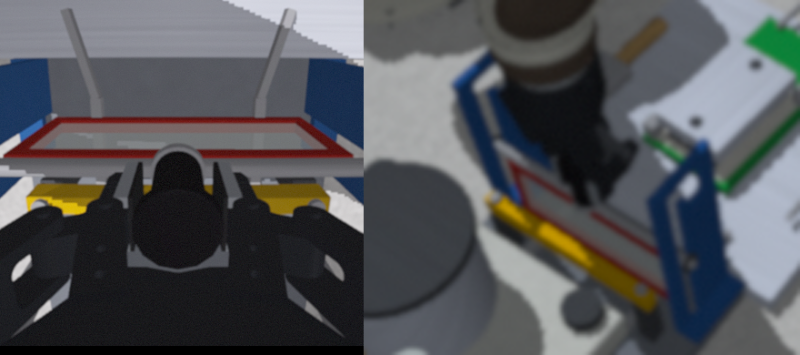

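The pads have closed on the knob's head (34 mm wide) instead of the stem. I'm setting it down and regripping about 11 mm lower, under the head.

```bash
python3 -m jog '[[1,0.03,-0.05,-0.1,0,0,0],[0.4,0.03,-0.05,-0.1,0,0,0],[0.2,0.03,-0.05,-0.1,0,0,0],[0.2,0.03,-0.05,-0.3,0,0,0],[0.2,0.03,-0.05,-0.5,0,0,0]]'
python3 -c "
from workcell import bot;o=bot.get_obs();print(o['ee_pos'],o['opening'],o['wrist_force'])"
```

```text
time: 5.65
ee_pos: [0.4971, -0.1855, 0.124]
tcp_rot: [-90.0, -0.1, 1.1]
wrist_force: [-0.6, -1.0, -0.4]
opening: 0.0681
[ 0.49711118 -0.18547691  0.1240082 ] 0.06814303625487005 [-0.56578492 -0.99150859 -0.41714763]
```

```bash
python3 -m jog '[[0.3,-0.02,0,-0.1,0,0,0],[0.6,-0.02,0,-0.1,0,0,0],[1,-0.02,0,-0.1,0,0,0],[1,-0.02,0,-0.1,0,0,0],[1,-0.02,0,-0.1,0,0,0]]' 50
python3 -m jog '[[1,0,0,0,0,0,0],[1,0,0,0,0,0,0],[1,0,0,0,0,0,0]]'
```

```text
time: 6.15
ee_pos: [0.4953, -0.1854, 0.1215]
tcp_rot: [-90.0, 0.1, 1.0]
wrist_force: [-5.2, -0.2, 2.0]
opening: 0.0282
time: 6.45
ee_pos: [0.4953, -0.1855, 0.1215]
tcp_rot: [-90.0, 0.1, 1.0]
wrist_force: [-4.3, -0.2, 1.4]
opening: 0.0287
```

```bash
python3 -m jog '[[1,0,0,0.1,0,0,0],[1,0,0,0.3,0,0,0],[1,0,0,0.6,0,0,0],[1,0,0,0.9,0,0,0],[1,0,0,1.2,0,0,0]]'
python3 -m jog '[[1,0,0,0.4,0,0,0],[1,0,0,0.9,0,0,0],[1,0,0,1.4,0,0,0],[1,0,0,1.9,0,0,0],[1,0,0,2.35,0,0,0]]'
python3 - <<'E'
from h import *
print(bot.get_obs()['wrist_force'],bot.get_obs()['ee_pos'],bot.get_obs()['opening'])
b=np.zeros((420,960,3),np.uint8)
for i,(c,(r,q)) in enumerate({'scene':(90,230),'side':(220,150)}.items()):
    im,d,m,T=cam(c); W=cloud(d,m,T); b[:,i*480:i*480+480]=cv2.resize(im[r:r+140,q:q+160],(480,420),interpolation=cv2.INTER_CUBIC)
    C=im.astype(int); red=(C[...,0]>C[...,1]+60)&(C[...,0]>C[...,2]+60)&(W[...,1]<-.12)
    p=W[red]; print(c,len(p),p.min(0).round(3),p.max(0).round(3),np.percentile(p,[5,95],axis=0).round(3))
save('c3',cv2.resize(b,(800,350)))
E
```

```text
time: 6.95
ee_pos: [0.4953, -0.1853, 0.1517]
tcp_rot: [-90.0, 0.1, 1.0]
wrist_force: [-5.9, -0.2, -5.6]
opening: 0.0287
time: 7.45
ee_pos: [0.4953, -0.1854, 0.2109]
tcp_rot: [-90.0, 0.1, 1.0]
wrist_force: [-6.7, -0.9, -7.5]
opening: 0.0282
[-6.74517979 -0.87868883 -7.48614462] [ 0.49528753 -0.18535447  0.21088953] 0.02822060931074762
scene 35 [ 0.368 -0.963  0.053] [ 0.554 -0.181  0.2  ] [[ 0.37  -0.962  0.055]
 [ 0.535 -0.181  0.2  ]]Traceback (most recent call last):
  File "<stdin>", line 7, in <module>
    return umr_minimum(a, axis, None, out, keepdims, initial, where)
ValueError: zero-size array to reduction operation minimum which has no identity
```

```bash
python3 -m jog '[[1,0,0.2,0,0,0,0],[1,-0.01,0.45,0,0,0,0],[1,-0.01,0.7,0,0,0,0],[1,-0.02,0.9,0,0,0,0],[1,-0.02,1.04,0,0,0,0]]'
python3 - <<'E'
from h import *
print(bot.get_obs()['wrist_force'],bot.get_obs()['ee_pos'])
b=np.zeros((420,960,3),np.uint8)
for i,(c,(r,q)) in enumerate({'scene':(80,220),'side':(210,150)}.items()):
    im,d,m,T=cam(c); b[:,i*480:i*480+480]=cv2.resize(im[r:r+140,q:q+160],(480,420),interpolation=cv2.INTER_CUBIC)
save('c3',cv2.resize(b,(800,350)))
E
```

```text
time: 8.05
ee_pos: [0.4948, -0.1591, 0.2104]
tcp_rot: [-90.0, 0.1, 1.0]
wrist_force: [-6.9, -0.7, -6.4]
opening: 0.0288
[-6.87292018 -0.68867649 -6.37417798] [ 0.49482572 -0.15914523  0.21043761]
```

View pics/c3.png

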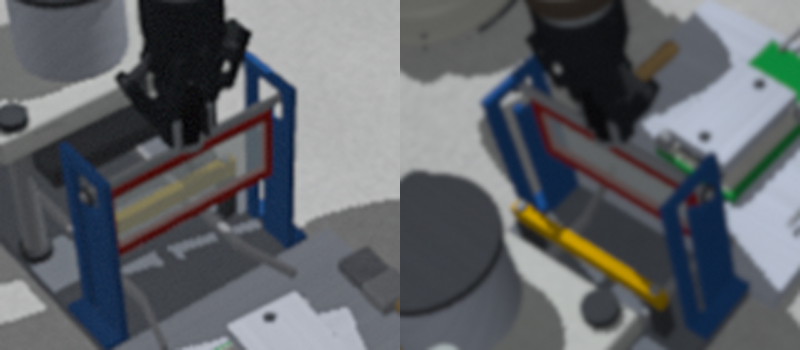

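The guard is up and its rod ends are now over the notch side of both plates, with no side force. I'm lowering it into the notches.

```bash
python3 -m jog '[[1,0,0,-0.2,0,0,0],[1,0,0,-0.4,0,0,0],[1,0,0,-0.6,0,0,0],[1,0,0,-0.72,0,0,0],[1,0,0,-0.8,0,0,0]]'
python3 -m jog '[[1,0,0,-0.03,0,0,0],[1,0,0,-0.06,0,0,0],[1,0,0,-0.06,0,0,0]]'
```

```text
time: 8.65
ee_pos: [0.4948, -0.1593, 0.1901]
tcp_rot: [-90.0, 0.1, 1.0]
wrist_force: [-6.2, 0.2, -4.9]
opening: 0.0284
time: 8.95
ee_pos: [0.4949, -0.1594, 0.1895]
tcp_rot: [-90.0, 0.0, 1.0]
wrist_force: [-7.9, 0.2, -1.7]
opening: 0.0282
```

```bash
python3 -m jog '[[1,0,0,-0.04,0,0,0],[0.7,0,0,-0.04,0,0,0],[0.4,0,0,-0.04,0,0,0],[0.15,0,0,-0.04,0,0,0],[0,0,0,-0.04,0,0,0]]'
python3 -m jog '[[0,0,0,0,0,0,0],[0,0,0,0.2,0,0,0],[0,0,0,0.6,0,0,0],[0,0,0,1.2,0,0,0],[0,0,0,1.9,0,0,0]]'
python3 -m jog '[[0,0,0.2,1,0,0,0],[0,0,0.9,1.3,0,0,0],[0,0,2,1.3,0,0,0],[0,0.1,3.4,1.3,0,0,0],[0,0.1,4.8,1.3,0,0,0]]'
python3 - <<'E'
from h import *
b=np.zeros((420,960,3),np.uint8)
for i,(c,(r,q)) in enumerate({'scene':(80,220),'side':(210,150)}.items()):
    im,d,m,T=cam(c); W=cloud(d,m,T);b[:,i*480:i*480+480]=cv2.resize(im[r:r+140,q:q+160],(480,420),interpolation=cv2.INTER_CUBIC)
    k=(W[...,2]>.225)&(W[...,2]<.26)&(im.max(2)<60)&(abs(W[...,0]-.496)<.04)&(W[...,1]<-.11)&(W[...,1]>-.22)
    p=W[k]; print(c,len(p),p.mean(0).round(4) if len(p) else 0)
save('c4',cv2.resize(b,(800,350)))
E
```

```text
time: 9.45
ee_pos: [0.4961, -0.1595, 0.1883]
tcp_rot: [-90.0, -0.1, 1.1]
wrist_force: [0.3, -0.4, -0.7]
opening: 0.0708
time: 9.95
ee_pos: [0.4955, -0.1594, 0.2361]
tcp_rot: [-90.0, 0.0, 1.1]
wrist_force: [1.2, -0.0, 0.6]
opening: 0.0853
time: 10.45
ee_pos: [0.4982, -0.0384, 0.2685]
tcp_rot: [-90.0, -0.1, 1.0]
wrist_force: [0.7, 0.0, -0.2]
opening: 0.0856
scene 50 [ 0.5056 -0.1615  0.2395]
side 159 [ 0.4974 -0.164   0.24  ]
```

View pics/c4.png

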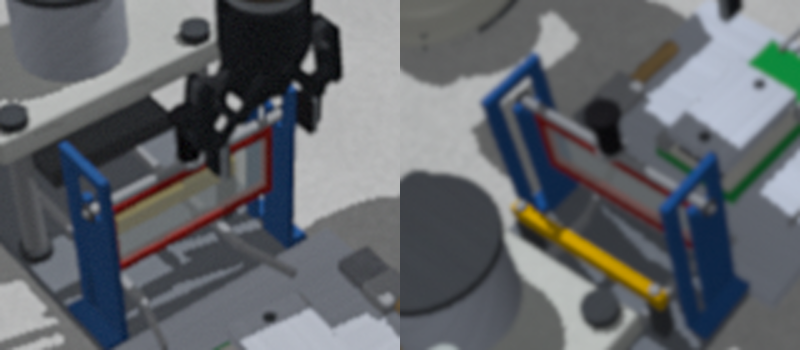

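The guard hangs in the notches: knob at z ≈ 0.240, shifted about 25 mm to the infeed side. Next is the grip post.

```bash
python3 -m jog '[[0,0.05,1,0,0,0,0],[0,0.1,2.4,0,0,0,-0.2],[0,0.15,3.8,0,0,0,-0.4],[0,0.2,5.2,0,0,0,-0.6],[0,0.25,6.6,-0.2,0,0,-0.82]]'
python3 -m jog '[[0,0.05,1.4,-0.5,0,0,0],[0,0.1,2.8,-1.1,0,0,0],[0,0.15,4.2,-1.7,0,0,0],[0,0.2,5.6,-2.3,0,0,0],[0,0.26,6.9,-2.6,0,0,0]]'
python3 -m jog '[[0,0,0,0,0,0,0]]'
python3 - <<'E'
from h import *
im,d,m,T=cam('wrist'); W=cloud(d,m,T); save('w3',im)
k=(abs(W[...,2]-.0915)<.006)&(abs(W[...,0]-.511)<.03)&(abs(W[...,1]-.3)<.03)
p=W[k]; r=cv2.minAreaRect((p[:,:2]*1000).astype(np.float32)); print(len(p),p.mean(0).round(4),r)
k=(abs(W[...,2]-.07)<.004)&(W[...,1]<.1)&(abs(W[...,0]-.5)<.1); p=W[k]
if len(p)>50: print('die',len(p),p.mean(0).round(4),cv2.minAreaRect((p[:,:2]*1000).astype(np.float32)))
C=im.astype(int);g=(C[...,1]>C[...,0]+40)&(C[...,1]>C[...,2]+30)&(abs(W[...,2]-.032)<.006); p=W[g]
if len(p)>50: print('board',cv2.minAreaRect((p[:,:2]*1000).astype(np.float32)),p[:,1].max())
k=(abs(W[...,2]-.044)<.006)&(W[...,1]>.17)&(W[...,1]<.28)&(abs(W[...,0]-.511)<.05); p=W[k]
for s in(p[p[:,0]<.508],p[p[:,0]>.508]):
  if len(s)>20: print('rod',len(s),np.polyfit(s[:,1],s[:,0],1))
E
```

```text
time: 11.05
ee_pos: [0.5047, 0.1265, 0.2639]
tcp_rot: [-90.0, -0.1, -3.1]
wrist_force: [0.5, -0.3, 0.9]
opening: 0.0854
time: 11.55
ee_pos: [0.5108, 0.2991, 0.1968]
tcp_rot: [-90.0, 0.0, -3.0]
wrist_force: [0.9, -0.8, -0.4]
opening: 0.0851
time: 11.65
ee_pos: [0.5105, 0.3007, 0.1959]
tcp_rot: [-90.0, 0.1, -2.9]
wrist_force: [-0.0, -1.0, -0.4]
opening: 0.0856
1001 [0.5105 0.3019 0.0915] ((510.5028076171875, 301.2110290527344), (22.05122184753418, 21.955387115478516), 86.66524505615234)
board ((501.32391357421875, 125.62979125976562), (24.273221969604492, 108.28817749023438), 86.87926483154297) 0.1404135169410544
rod 807 [0.05435838 0.45943924]
rod 839 [0.05234402 0.52982392]
```

View pics/w3.png

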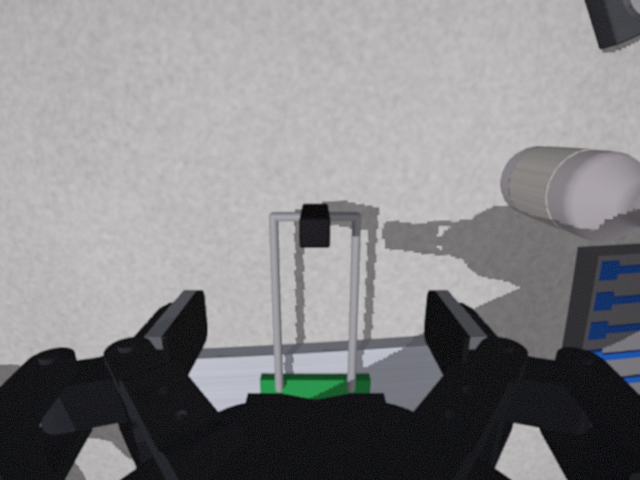

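Wrist view: post at (row 225, col 315), straight between the open jaws, nothing near. Post centre (0.5105, 0.3013), board yawed 3° one way, press 0.9° the other. I'm descending and gripping lightly.

```bash
python3 -m jog '[[0,0,0.02,-1.2,0,0,0],[0,0,0.02,-2.4,0,0,0],[0,0,0.02,-3.6,0,0,0],[0,0,0.02,-4.8,0,0,0],[0,0,0.02,-5.7,0,0,0]]' 25
python3 -m jog '[[0.3,0,0,0,0,0,0],[0.5,0,0,0,0,0,0],[0.7,0,0,0,0,0,0],[1,0,0,0,0,0,0],[1,0,0,0,0,0,0]]' 25
python3 -m jog '[[1,0,0,0,0,0,0],[1,0,0,0,0,0,0],[1,0,0,0,0,0,0]]'
```

```text
time: 12.2
ee_pos: [0.5111, 0.2971, 0.0542]
tcp_rot: [-90.0, 0.0, -3.1]
wrist_force: [-0.3, 0.5, 0.0]
opening: 0.0854
time: 12.7
ee_pos: [0.5115, 0.2989, 0.0565]
tcp_rot: [-89.9, -0.1, -3.1]
wrist_force: [-0.2, 0.9, 4.2]
opening: 0.0217
time: 13.0
ee_pos: [0.5114, 0.299, 0.0562]
tcp_rot: [-89.9, -0.1, -3.0]
wrist_force: [0.5, 0.6, 6.4]
opening: 0.0217
```

Pressing down with 6 N, so I raise the command to unload it.

```bash
python3 -m jog '[[1,0,0,0.06,0,0,0],[1,0,0,0.12,0,0,0],[1,0,0,0.12,0,0,0]]'
python3 - <<'E'
from h import *
im,d,m,T=cam('scene'); W=cloud(d,m,T)
print([bot.get_obs()['wrist_force'].round(1) for _ in range(3)],bot.get_obs()['ee_pos'].round(4))
k=(abs(W[...,2]-.071)<.006)&(abs(W[...,0]-.495)<.06)&(abs(W[...,1]-.005)<.075); p=W[k]
A=np.c_[p[:,:2]-p[:,:2].mean(0),np.ones(len(p))]; print(len(p),np.linalg.lstsq(A,p[:,2],rcond=None)[0].round(4))
E
```

```text
time: 13.3
ee_pos: [0.5107, 0.2986, 0.0578]
tcp_rot: [-90.0, 0.0, -3.0]
wrist_force: [0.9, 1.4, -1.8]
opening: 0.0216
[array([-0. ,  2. , -2.3]), array([-0. ,  2. , -2.3]), array([-0. ,  2. , -2.3])] [0.5107 0.2987 0.0577]
1388 [-0.0024  0.0029  0.0713]
```

```bash
python3 -m jog '[[1,-0.15,-0.1,-0.03,0,0,0.14],[1,-0.33,-0.25,-0.03,0,0,0.3],[1,-0.52,-0.45,-0.03,0,0,0.47],[1,-0.7,-0.65,-0.03,0,0,0.64],[1,-0.88,-0.8,-0.03,0,0,0.8]]' 30
python3 -m jog '[[1,0,0,0,0,0,0]]'
python3 - <<'E'
from h import *
print(bot.get_obs()['wrist_force'].round(1),bot.get_obs()['ee_pos'].round(4))
for c in('scene','side'):
    im,d,m,T=cam(c); W=cloud(d,m,T)
    k=(abs(W[...,2]-.071)<.006)&(abs(W[...,0]-.495)<.06)&(abs(W[...,1]+.015)<.08); p=W[k]
    A=np.c_[p[:,:2]-p[:,:2].mean(0),np.ones(len(p))]; print(c,len(p),np.linalg.lstsq(A,p[:,2],rcond=None)[0].round(4),cv2.minAreaRect((p[:,:2]*1000).astype(np.float32)))
E
```

```text
time: 13.85
ee_pos: [0.4883, 0.278, 0.0573]
tcp_rot: [-90.0, 0.0, 1.0]
wrist_force: [0.7, 3.3, -0.7]
opening: 0.022
time: 13.95
ee_pos: [0.4882, 0.2777, 0.0573]
tcp_rot: [-90.0, 0.0, 1.0]
wrist_force: [0.2, -2.1, -3.0]
opening: 0.0219
[ 0.2 -2.1 -3. ] [0.4882 0.2777 0.0573]
scene 1358 [-0.0012 -0.0018  0.0711] ((492.28765869140625, -15.076995849609375), (82.94127655029297, 123.18380737304688), 1.1748098134994507)
side 1055 [ 0.0022 -0.0002  0.0707] ((492.708251953125, -16.37747573852539), (83.15714263916016, 125.00660705566406), 0.417066752910614)
```

```bash
python3 -m jog '[[1,0,-0.3,-0.03,0,0,0],[1,0.01,-0.7,-0.03,0,0,0],[1,0.02,-1.1,-0.03,0,0,0],[1,0.02,-1.5,-0.03,0,0,0],[1,0.03,-1.9,-0.03,0,0,0]]'
python3 -m jog '[[1,0,-0.4,0,0,0,0],[1,0.01,-0.8,0,0,0,0],[1,0.02,-1.2,0,0,0,0],[1,0.02,-1.6,0,0,0,0],[1,0.03,-2,0,0,0,0]]'
```

```text
time: 14.55
ee_pos: [0.4897, 0.2303, 0.0567]
tcp_rot: [-90.0, -0.0, 0.9]
wrist_force: [0.1, 3.2, -0.0]
opening: 0.0216
time: 15.05
ee_pos: [0.4904, 0.1804, 0.0567]
tcp_rot: [-90.0, -0.0, 1.0]
wrist_force: [-0.0, 4.8, 1.7]
opening: 0.0217
```

```bash
python3 -m jog '[[1,0,0,0.01,0,0,0],[1,0,0,0.02,0,0,0]]'
python3 - <<'E'
from h import *
print(bot.get_obs()['wrist_force'].round(1),bot.get_obs()['ee_pos'].round(4))
b=np.zeros((420,960,3),np.uint8)
for i,(c,(r,q)) in enumerate({'scene':(80,220),'side':(200,150)}.items()):
    im,d,m,T=cam(c); W=cloud(d,m,T); b[:,i*480:i*480+480]=cv2.resize(im[r:r+140,q:q+160],(480,420),interpolation=cv2.INTER_CUBIC)
    k=(abs(W[...,2]-.071)<.006)&(abs(W[...,0]-.495)<.05)&(abs(W[...,1]+.1)<.075)&(im.min(2)>110); p=W[k]
    A=np.c_[p[:,:2]-p[:,:2].mean(0),np.ones(len(p))]; print(c,len(p),np.linalg.lstsq(A,p[:,2],rcond=None)[0].round(4),p.min(0),p.max(0))
save('c5',cv2.resize(b,(800,350)))
E
```

```text
time: 15.25
ee_pos: [0.4902, 0.18, 0.0567]
tcp_rot: [-90.1, 0.0, 0.9]
wrist_force: [0.1, -2.4, -1.4]
opening: 0.0218
[ 0.1 -2.4 -1.4] [0.4902 0.18   0.0567]
scene 1136 [0.0026 0.0012 0.0711] [ 0.45276038 -0.17236834  0.06502574] [ 0.53599892 -0.05154006  0.0768864 ]
side 354 [0.0143 0.0043 0.0705] [ 0.45307287 -0.16283294  0.06544662] [ 0.53437728 -0.05267097  0.07528627]
```

View pics/c5.png

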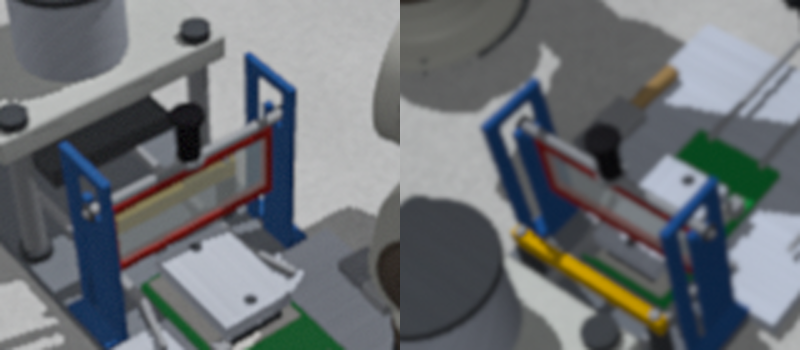

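The board lies flat in the rails, its front past the panel line; the guard still hangs and the die is just before the bar. Feeding on slowly.

```bash
for i in 1; do
python3 -m jog '[[1,0,-0.3,0,0,0,0],[1,0.01,-0.6,0,0,0,0],[1,0.01,-0.9,0,0,0,0],[1,0.02,-1.2,0,0,0,0],[1,0.02,-1.5,0,0,0,0]]'
python3 -m jog '[[1,0,-0.3,0,0,0,0],[1,0.01,-0.6,0,0,0,0],[1,0.01,-0.9,0,0,0,0],[1,0.02,-1.2,0,0,0,0],[1,0.02,-1.5,0,0,0,0]]'
done
```

```text
time: 15.85
ee_pos: [0.4908, 0.1429, 0.057]
tcp_rot: [-90.0, 0.0, 0.9]
wrist_force: [0.5, 2.7, -1.8]
opening: 0.0219
time: 16.35
ee_pos: [0.4913, 0.1055, 0.057]
tcp_rot: [-90.0, 0.0, 1.0]
wrist_force: [1.0, 2.5, -2.0]
opening: 0.0215
```

```bash
python3 -m jog '[[1,0,-0.3,-0.01,0,0,0],[1,0.01,-0.6,-0.01,0,0,0],[1,0.01,-0.9,-0.02,0,0,0],[1,0.02,-1.2,-0.02,0,0,0],[1,0.02,-1.5,-0.02,0,0,0]]'
python3 -m jog '[[1,0,-0.3,0,0,0,0],[1,0.01,-0.6,0,0,0,0],[1,0.01,-0.9,0,0,0,0],[1,0.02,-1.2,0,0,0,0],[1,0.02,-1.5,0,0,0,0]]'
python3 -m jog '[[1,0,-0.3,0,0,0,0],[1,0.01,-0.6,0,0,0,0],[1,0.01,-0.9,0,0,0,0],[1,0.02,-1.2,0,0,0,0],[1,0.02,-1.5,0,0,0,0]]'
python3 -m jog '[[1,0,-0.25,0,0,0,0],[1,0.01,-0.5,0,0,0,0],[1,0.01,-0.75,0,0,0,0],[1,0.02,-1,0,0,0,0],[1,0.02,-1.2,0,0,0,0]]'
```

```text
time: 16.85
ee_pos: [0.492, 0.0681, 0.0567]
tcp_rot: [-90.0, -0.0, 1.0]
wrist_force: [0.3, 2.8, 0.2]
opening: 0.0215
time: 17.35
ee_pos: [0.4924, 0.0306, 0.0567]
tcp_rot: [-90.0, -0.0, 1.0]
wrist_force: [0.1, 4.6, 1.5]
opening: 0.0216
time: 17.85
ee_pos: [0.4929, -0.0069, 0.0567]
tcp_rot: [-90.0, -0.0, 1.0]
wrist_force: [0.8, 4.3, 3.0]
opening: 0.0218
time: 18.35
ee_pos: [0.4933, -0.0369, 0.0567]
tcp_rot: [-90.0, -0.0, 1.0]
wrist_force: [1.0, 6.0, 4.1]
opening: 0.0216
```

```bash
python3 -m jog '[[1,0,0,0.02,0,0,0],[1,0,0,0.04,0,0,0]]'
python3 -m jog '[[1,0,-0.15,0,0,0,0],[1,0,-0.3,0,0,0,0],[1,0.01,-0.45,0,0,0,0],[1,0.01,-0.6,0,0,0,0],[1,0.01,-0.75,0,0,0,0]]'
python3 -m jog '[[1,0,-0.06,0,0,0,0],[1,0,-0.12,0,0,0,0]]'
```

```text
time: 18.55
ee_pos: [0.493, -0.0372, 0.057]
tcp_rot: [-90.1, 0.1, 0.9]
wrist_force: [0.6, -1.1, -2.8]
opening: 0.0214
time: 19.05
ee_pos: [0.4935, -0.0554, 0.0575]
tcp_rot: [-90.0, 0.0, 0.9]
wrist_force: [0.5, 1.9, -1.9]
opening: 0.0218
time: 19.25
ee_pos: [0.4935, -0.0583, 0.0575]
tcp_rot: [-90.0, 0.0, 0.9]
wrist_force: [-0.6, 2.6, -2.6]
opening: 0.0215
```

Nearing the stops: small steps, watching the force.

```bash
python3 -m jog '[[1,0,-0.05,-0.015,0,0,0],[1,0,-0.1,-0.015,0,0,0]]'
python3 -m jog '[[1,0,-0.05,0,0,0,0],[1,0,-0.1,0,0,0,0]]'
python3 -m jog '[[1,0,-0.05,0,0,0,0],[1,0,-0.1,0,0,0,0]]'
```

```text
time: 19.45
ee_pos: [0.4936, -0.0607, 0.0571]
tcp_rot: [-90.0, 0.0, 1.0]
wrist_force: [-0.4, 2.7, -2.0]
opening: 0.0216
time: 19.65
ee_pos: [0.4934, -0.062, 0.0572]
tcp_rot: [-89.8, 0.0, 1.0]
wrist_force: [-0.8, 15.5, 0.4]
opening: 0.0216
time: 19.85
ee_pos: [0.4932, -0.0622, 0.0573]
tcp_rot: [-89.6, 0.0, 1.1]
wrist_force: [-4.1, 30.9, 3.4]
opening: 0.0215
```

Contact at tool y = -0.062, as predicted for home. I'm relaxing the push and letting go.

```bash
python3 -m jog '[[1,0,0.08,0,0,0,0],[1,0,0.14,0,0,0,0],[1,0,0.14,0,0,0,0]]'
python3 -m jog '[[0.8,0,0,0,0,0,0],[0.5,0,0,0,0,0,0],[0.2,0,0,0,0,0,0],[0,0,0,0,0,0,0],[0,0,0,0,0,0,0]]'
python3 -m jog '[[0,0,0,0.2,0,0,0],[0,0,0,0.6,0,0,0],[0,0,0,1.2,0,0,0],[0,0,0,1.9,0,0,0],[0,0,0,2.6,0,0,0]]'
python3 -m jog '[[0,0,0.5,1.2,0,0,0],[0,0,1.3,2,0,0,0],[0,0,2.4,2.5,0,0,0],[0,0,3.6,3,0,0,0],[0,0,4.8,3.4,0,0,0]]'
python3 - <<'E'
from h import *
b=np.zeros((420,960,3),np.uint8)
px=np.array([.0157,-.99988]);py=np.array([.99988,.0157]);o=np.array([.4955,-.1867])
for i,(c,(r,q)) in enumerate({'scene':(80,220),'side':(200,150)}.items()):
    im,d,m,T=cam(c); W=cloud(d,m,T); b[:,i*480:i*480+480]=cv2.resize(im[r:r+140,q:q+160],(480,420),interpolation=cv2.INTER_CUBIC)
    for n,k in dict(post=(abs(W[...,2]-.0915)<.005)&(abs(W[...,0]-.494)<.025)&(abs(W[...,1]+.06)<.025)&(im.max(2)<70),
      green=(abs(W[...,2]-.032)<.005)&(im[...,1]>im[...,0].astype(int)+40)&(abs(W[...,0]-.495)<.08)&(W[...,1]<.1),
      knob=(W[...,2]>.232)&(W[...,2]<.25)&(im.max(2)<60)&(abs(W[...,0]-.496)<.03)&(abs(W[...,1]+.16)<.04)).items():
        p=W[k]
        if len(p)<5: print(c,n,len(p)); continue
        R_=np.c_[(p[:,:2]-o)@px,(p[:,:2]-o)@py]
        print(c,n,len(p),'press xy mean',R_.mean(0).round(4),'lo',R_.min(0).round(4),'hi',R_.max(0).round(4),'z',p[:,2].mean().round(4))
save('c6',cv2.resize(b,(800,350)))
E
```

```text
time: 20.15
ee_pos: [0.4935, -0.062, 0.0571]
tcp_rot: [-90.0, 0.0, 1.0]
wrist_force: [0.6, 2.5, -1.8]
opening: 0.0216
time: 20.65
ee_pos: [0.4937, -0.0624, 0.0573]
tcp_rot: [-90.0, -0.0, 0.9]
wrist_force: [-0.1, -0.2, 0.9]
opening: 0.078
time: 21.15
ee_pos: [0.4938, -0.0622, 0.1242]
tcp_rot: [-90.0, -0.1, 1.0]
wrist_force: [1.4, 0.2, -0.3]
opening: 0.0855
time: 21.65
ee_pos: [0.4937, 0.0588, 0.2096]
tcp_rot: [-90.0, -0.1, 0.9]
wrist_force: [0.2, -0.2, -0.9]
opening: 0.0854
scene post 70 press xy mean [-0.13    0.0018] lo [-0.1394 -0.0114] hi [-0.1181  0.0126] z 0.0917
scene green 48 press xy mean [0.1681 0.0519] lo [0.1334 0.0466] hi [0.2091 0.0568] z 0.0321
scene knob 134 press xy mean [-0.0299  0.0021] lo [-0.045  -0.0165] hi [-0.014   0.0171] z 0.2403
side post 59 press xy mean [-0.1235  0.0017] lo [-0.1365 -0.0093] hi [-0.1142  0.0126] z 0.0917
side green 39 press xy mean [0.2375 0.0068] lo [ 0.2347 -0.0203] hi [0.2401 0.0547] z 0.0324
side knob 150 press xy mean [-0.0231  0.0018] lo [-0.04   -0.0147] hi [-0.0082  0.0159] z 0.2409
```

View pics/c6.png

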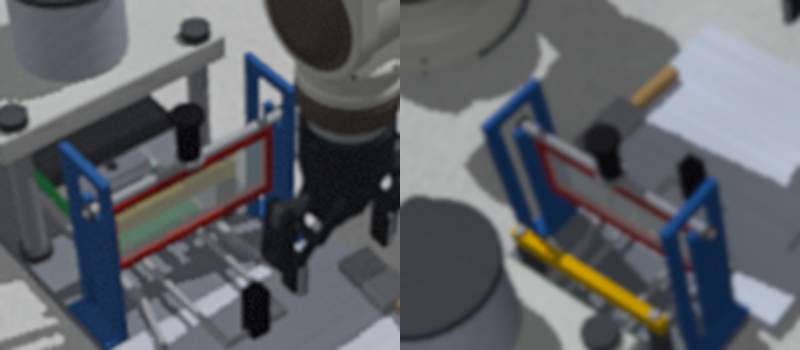

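The board's front edge reads 0.235–0.240 against the stops at 0.239, and the post reads about -0.127 against -0.126. The guard is hooked, the robot is clear of everything. Handing in.

```bash
python3 -c "
from workcell import bot;print(bot.job_done(),bot.get_obs()['time'])"
```

```text
the job is handed in; nothing more can be done
the job is handed in; nothing more can be done
```

The guard is hooked in the notches and the die board is fully home against the end stops. I handed the job in at about 22 s of the 59 s allowed.

- **Guard:** My first grip caught the head of the knob, so I raised the guard about 3 mm and set it back down. I then gripped the stem lower down, lifted the guard 89 mm, moved it 26 mm towards the infeed side and lowered it until it rested. After release the knob top read 0.240 m high and about 26 mm to the infeed side, which matches the hooked position.
- **Die board:** I turned it about 4° into line and slid it through the rails under the yellow bar.
    - **Under the bar:** While the die front went under the bar, the sideways, feed and vertical forces all stayed under 3 N. The die top measured flat at about 71 mm, against the bar's underside at 75 mm.
    - **Vertical force:** It briefly reached 6 N downward just after I gripped the post, before feeding, and I corrected it. It reached 4 N again late in the feed, right at the limit for lifting the board's front, and I corrected that too. I did not measure flatness again after the bar.
    - **At the stops:** Contact came where predicted, with a peak push of 31 N that I then relaxed.
- **Last checks:** The board's front edge read up to 0.240 m against the stops at 0.239 m. The two cameras put the post at -0.130 and -0.124 m, either side of the expected -0.126 m. The gripper ended open, raised and clear of everything. The brush still looked in place in the last picture. I did not re-measure the brush or the other loose things, but the arm recorded no unexpected contact.

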